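Turn the leaf of the cellar plan book

TASK

The red-framed leaf of the cellar plan book stands partly raised on the right half, as the robot sees it. With a fingertip, gently push it over the spine, without pinching it, and press it down until it lies flat on the left half of the book. Leave the green-framed leaf lying where it is, do not fling the red one over, and do not disturb the two jars and the box of corks.

Things in the scene. Friction and masses are not known exactly. Their poses are not given: they have to be found in the camera images.
- book: cellar plan book: wooden stand 170 (own x) x 190 mm (own y), fixed to the table, with two white page blocks (12 to 88 mm either side of the spine, 130 mm long; tops 44 mm above the table on the right, 50 on the left). Origin: centre of underside. Own x runs along the spine, y from the right half (where the leaves start) to the left half, z up
- spine (a point): middle of the 8 mm steel spine rod, 56 mm above the book's origin: the axis, along the book's x, about which both leaves turn. Two small dark posts hold the rod, 75 mm either side of this point
- leaf_edge (a point): middle of the free edge of the red-framed rigid leaf, 120 mm from the spine axis. The leaf is 140 mm along the spine, 14 to 120 mm from the axis, which lies in its middle plane; 4 mm thick at the 14 mm wide frame, 7 mm at the white plan sheet (112 x 78 mm) on each face; fingers pressing on both sheets at once are a pinch. About 0.1 kg; overhangs the blocks by 32 mm
- leaf (a joint): angle (rad) of the red-framed leaf about the spine: 0 flat on the right half, pi/2 upright, pi flat on the left half (firm stop). Starts at 0.5 to 1.05. The hinge is stiff (friction 0.12 N m: 1 to 3 N moves the free edge) and the leaf stays at any angle where it is left. Above 5 rad/s it counts as flung
- lower_leaf (a joint): turning angle, in rad, of the green-framed leaf that lies flat on the right half at 0 (its top 50 mm above the table, same outline as the red leaf); it must stay there
- apricot_jar: orange jar with steel lid, 66 mm across, 95 mm high, standing loose beyond the far end of the book; origin at the centre of its underside
- plum_jar: amber glass jar with black lid, 60 mm across, 80 mm high, standing loose beyond the far end of the book; origin at the centre of its underside
- cork_box: open wooden box of corks, 100 x 80 mm, 45 mm high, standing loose to the left of the book; origin at the centre of its underside

How it is judged:
By the outcome, as a careful person would: the job done as asked, in the order asked, and still so for the second after the job is handed in, with the robot touching nothing.
It also fails if it takes over 42 s, if anything falls off the work surface, if the arm or the gripper's body presses on something with over 40 N, if the wrist force passes 120 N, or if a joint passes its speed limit or range.

ROBOT

A 6-joint arm with a two-finger parallel gripper is mounted at the origin on the work surface. World frame = base frame: x ahead of the robot, y to its left, z up, the work surface at z = 0. Lengths are in mm, angles in rad, forces in N, time in s.
With the tool pointing down it reaches from about 350 to 775 mm from the base axis. Payload 7.3 kg.
Tool frame: the origin (TCP) lies between the finger pads; the fingertips stand 22 mm ahead of it and the grasp point (between the pads) lies 3 mm ahead of it (nose_length is the distance from the TCP to the fingertips, in mm); z points along the fingers, y is the direction in which the jaws open and shut (so a half turn about z gives the same grasp; the last joint's range is limited). The gripper opens to 92 mm and grips with 3 to 60 N. Pads are 19 mm wide; open, the fingers measure 130 mm over their backs; the gripper's body (75 mm by 190 mm) begins 47 mm behind the grasp point.
Start: joints at [-1.395, 0.342, 1.524, -0, 1.275, -0.146], TCP at [166.066, -498.061, 248.741] pointing down, gripper open.
Joint ranges: [-2.53, 2.53], [-0.77, 2.02], [0.04, 2.7], [-1, 4.14], [0.28, 2.66], [-3.11, 3.11]. Speed limits (rad/s): [2.57, 2.57, 3.14, 3.14, 3.14, 3.14].

INTERFACE

Orientations are given as [roll, pitch, yaw] about the fixed x, y, z axes, in that order (R = Rz(yaw) Ry(pitch) Rx(roll)).
In Python, from plant import get_obs, capture, close_job, nose_length gives the robot as it stands.
- The arm moves only by the tool step_arm, never from a script. Its argument "increments" is text: rows parted by semicolons, each of 7 numbers parted by spaces: the turn, a rotation vector about the tool's x, y, z in rad, then the shift along the tool's x, y, z in mm, then the opening, from -1 (shut) to 1 (fully open). A call has 1 to 20 rows; each row is the pose to reach, as a shift and turn from the pose commanded when the call began, along the tool's axes at that moment; what a row does not reach only later rows make up. A row lasts 1/8 s, in which the tool goes at most 62.5 mm and 10.7 degrees, less where a joint would pass 70% of its speed; a pose out of reach is approached as far as the arm can. A call with a gripper value outside its range is refused whole. The fingers move at their own pace and stop on an object; the grip force is fixed at half the most. Time passes only in rows, so rows that repeat a pose let the fingers close. It gives the time, the measured TCP pose, the force and the opening at its end, in the units of the state.
- get_obs(): the state, without advancing time (a new reading comes with each control period).
- capture(name): name is "side" or "top"; returns a dict with "frame" (400x640x3 uint8, red, green, blue), "K" (3x3 intrinsics, pixels), "extrinsics" (4x4, takes a point from world to camera coordinates). Camera axes: x right, y down, z forward; pixel columns grow to the right and rows downward; lengths in mm; the calibration is good to about 2 mm. A picture is of the moment at which its call begins. There is no depth.
- close_job(): hands the job in, once; it reports no verdict.
The state is a dict: "time": time; "joint_positions": joint angles; "dq": joint speeds; "tau": joint torques, N m; "tool_pos": TCP position; "tcp_rot": TCP orientation; "contact_force": force on the tool from outside, world axes, zero at the start; "moment": the same for the moment, N m; "grip_width": finger opening in mm.
Only numpy, scipy, OpenCV 4.12 (cv2) and the standard library are available. Lean on these libraries where they do the work, as an engineer would, in place of code of your own. Each camera call takes 0.05 s, during which the arm holds its last target.

## Working session

There is one attempt and no reset: what is moved stays moved. The work goes in short steps, Python scripts to look and compute and a tool call to move; the robot and the scene stay as the last step left them, time stands still between calls to the robot, and variables do not carry over. Pictures are saved under pics/ and viewed, and the job is handed in when it is done.

Besides the shell and the picture viewer there is one more tool, called as name(argument=value, ...) on one line, values as JSON. step_arm: Moves the arm, as the interface text tells. Its arguments: {"type":"object","properties":{"increments":{"type":"string"}},"required":["increments"]}

```bash
mkdir -p pics; python3 - <<'E'
from plant import *
import cv2
o=get_obs();print({k:o[k] for k in('time','tool_pos','tcp_rot','contact_force','grip_width')}, nose_length)
for n in('side','top'):
    c=capture(n);cv2.imwrite(f'pics/{n}0.png',c['frame'][:,:,::-1]);print(n,c['K'].tolist(),c['extrinsics'].round(4).tolist())
E
```

```text
{'time': 0.0, 'tool_pos': array([ 165.9854651 , -497.67595742,  248.06548732]), 'tcp_rot': array([-3.14011230e+00, -2.31351877e-04,  3.21797172e-01]), 'contact_force': array([-0.43539773, -0.07263215, -0.26466338]), 'grip_width': 91.74742760803673} 22.0
side [[375.9618930490878, 0.0, 319.8074114297159], [0.0, 375.9618930490878, 199.52667304907558], [0.0, 0.0, 1.0]] [[-0.7964, -0.6047, -0.0103, 547.501], [-0.322, 0.4384, -0.8391, 193.5367], [0.5119, -0.665, -0.5438, 511.7896], [0.0, 0.0, 0.0, 1.0]]
top [[369.4114176269197, 0.0, 317.26250027715747], [0.0, 369.4114176269197, 202.69330171275448], [0.0, 0.0, 1.0]] [[-0.018, -0.9998, 0.0066, 100.8322], [-0.9984, 0.0177, -0.0531, 594.7103], [0.053, -0.0075, -0.9986, 714.0178], [0.0, 0.0, 0.0, 1.0]]
```

View pics/side0.png

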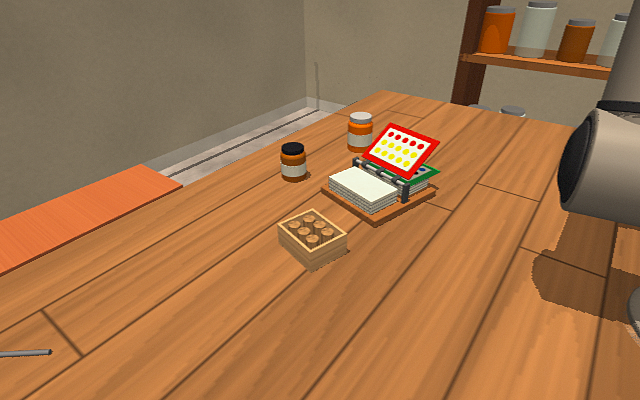

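View pics/top0.png

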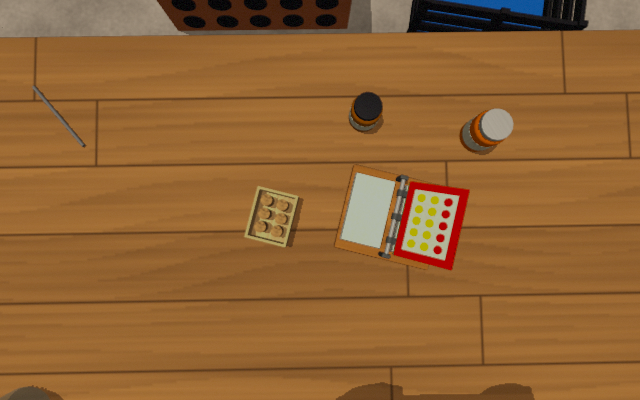

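```bash
python3 - <<'E'
import cv2
a=cv2.imread('pics/top0.png')[150:280,320:480];cv2.imwrite('pics/t1.png',cv2.resize(a,None,fx=4.5,fy=4.5,interpolation=cv2.INTER_CUBIC))
a=cv2.imread('pics/side0.png')[110:230,310:450];cv2.imwrite('pics/s1.png',cv2.resize(a,None,fx=5,fy=5,interpolation=cv2.INTER_CUBIC))
E
```

```text
(no output)
```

View pics/t1.png

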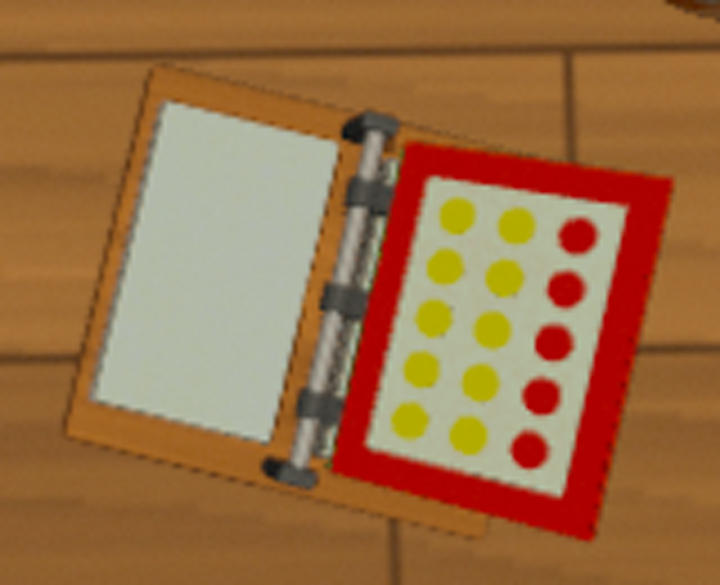

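View pics/s1.png

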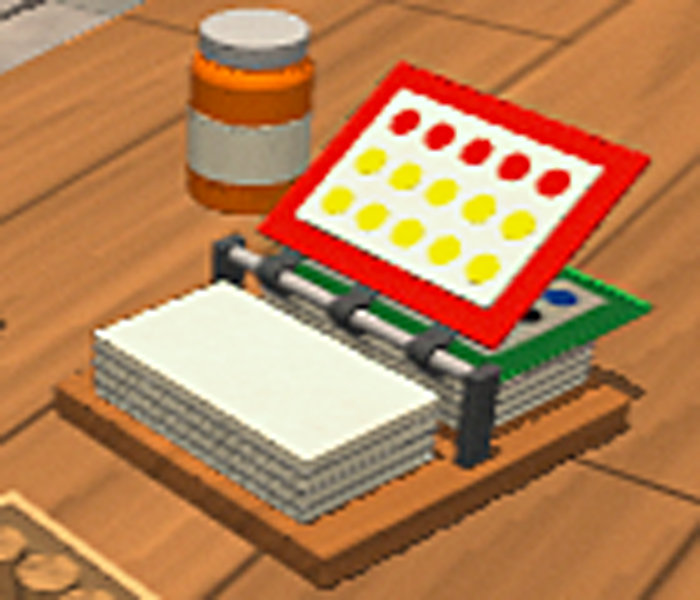

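```bash
cat > h.py <<'E'
import numpy as np
from scipy.optimize import least_squares
C={'side':([[375.962,0,319.807],[0,375.962,199.527],[0,0,1]],[[-0.7964,-0.6047,-0.0103,547.501],[-0.322,0.4384,-0.8391,193.5367],[0.5119,-0.665,-0.5438,511.7896]]),
'top':([[369.411,0,317.2625],[0,369.411,202.6933],[0,0,1]],[[-0.018,-0.9998,0.0066,100.8322],[-0.9984,0.0177,-0.0531,594.7103],[0.053,-0.0075,-0.9986,714.0178]])}
def proj(n,P):
    K,E=map(np.array,C[n]);q=E[:,:3]@np.asarray(P,float).T+E[:,3:];q=K@q;return (q[:2]/q[2]).T
def leafpt(x,r,a,t=0): return [x,-r*np.cos(a)+t*np.sin(a)*1,56+r*np.sin(a)+t*np.cos(a)]
def w(p,P):
    c,s=np.cos(p[2]),np.sin(p[2]);P=np.asarray(P,float)
    return np.c_[p[0]+c*P[:,0]-s*P[:,1],p[1]+s*P[:,0]+c*P[:,1],P[:,2]]
E
python3 - <<'E'
from h import *
T=np.array([[165,102],[338,145],[272,442],[92,402],[405,143],[673,180],[595,541],[333,470]])/4.5+[320,150]
S=np.array([[95,333],[222,283],[438,398],[308,462],[260,230],[402,60],[650,160],[495,348]])/5+[310,110]
def res(p):
    a=p[3]
    P=[[65,88,50],[65,12,50],[-65,12,50],[-65,88,50]]+[leafpt(x,r,a,2) for x,r in((70,14),(70,120),(-70,120),(-70,14))]
    W=w(p,P);return np.r_[(proj('top',W)-T).ravel(),(proj('side',W)-S).ravel()]
f=least_squares(res,[550,-120,-.2,.8]);print(f.x,f.fun.reshape(-1,2).round(1).tolist())
np.save('p.npy',f.x)
p=f.x
print(w(p,[[0,0,56],leafpt(0,120,p[3]),leafpt(-70,120,p[3]),leafpt(70,120,p[3])]).round(0))
# jars/box rough
def ray(n,uv,z):
    K,E=map(np.array,C[n]);d=E[:,:3].T@np.linalg.inv(K)@[*uv,1];c=-E[:,:3].T@E[:,3];return (c+d*(z-c[2])/d[2]).round(0)
print(ray('top',(497,126),95),ray('top',(368,107),80),ray('top',(272,215),45))
E
```

```text
[ 5.65748911e+02 -5.30645683e+01 -2.52635361e-01  5.64730403e-01] [[-0.5, -0.3], [0.2, -0.5], [-0.5, 0.8], [-0.0, 0.2], [-0.3, -0.7], [0.2, -0.4], [-0.1, 0.4], [-1.1, 0.7], [-0.3, -0.8], [0.4, -1.3], [1.0, -1.1], [0.2, -0.9], [-1.0, -0.4], [-0.0, 0.4], [0.9, -0.2], [-0.1, -0.2]]
[[ 566.  -53.   56.]
 [ 540. -151.  120.]
 [ 473. -134.  120.]
 [ 608. -169.  120.]]
[ 724. -232.   95.] [766.  -5.  80.] [573. 176.  45.]
```

step_arm(increments="0 0 -0.18 60 -22 0 -1;0 0 -0.36 120 -45 0 -1;0 0 -0.54 180 -67 0 -1;0 0 -0.72 240 -89 0 -1;0 0 -0.9 300 -112 0 -1;0 0 -0.996 360 -134 0 -1;0 0 -0.996 400 -149 10 -1;0 0 -0.996 433 -161 20 -1;0 0 -0.996 433 -161 40 -1;0 0 -0.996 433 -161 40 -1;0 0 -0.996 433 -161 40 -1")

```text
time: 1.48
tool_pos: [525.9, -208.8, 209.2]
tcp_rot: [3.141, 0.0, 1.317]
contact_force: [-0.1, -0.2, 0.4]
grip_width: 0.4
```

```bash
cat > look.py <<'E'
import sys,cv2
from plant import *
from h import *
t=sys.argv[1];o=get_obs();p=np.load('p.npy')
d=o['tool_pos']-[p[0],p[1],0];c,s=np.cos(p[2]),np.sin(p[2])
print('t',o['time'].__round__(2) if hasattr(o['time'],'__round__') else o['time'],'book tcp',(c*d[0]+s*d[1]).round(1),(-s*d[0]+c*d[1]).round(1),d[2].round(1),'rot',o['tcp_rot'].round(3),'F',o['contact_force'].round(1),'w',round(float(o['grip_width']),1))
ims=[]
for n,(y,x) in (('top',(120,300)),('side',(60,270))):
    f=capture(n)['frame'][y:y+190,x:x+200,::-1];ims.append(cv2.resize(f,(400,380),interpolation=cv2.INTER_CUBIC))
cv2.imwrite(f'pics/{t}.png',np.hstack(ims))
E
python3 look.py a1
```

```text
t 1.48 book tcp 0.3 -160.8 209.2 rot [3.141 0.    1.317] F [-0.1 -0.2  0.4] w 0.4
```

View pics/a1.png

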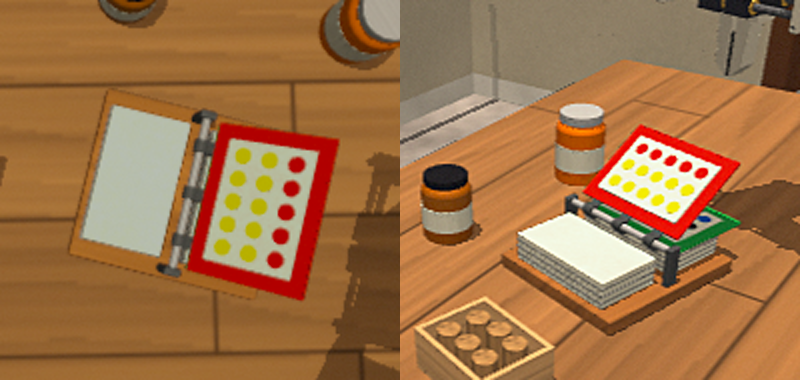

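```bash
python3 - <<'E'
from h import *
from plant import *
import cv2
print(proj('side',[[526,-209,187],[526,-209,209]]),proj('top',[[526,-209,187]]))
f=np.hstack([capture(n)['frame'][:,:,::-1] for n in('top','side')]);cv2.imwrite('pics/a2.png',cv2.resize(f,(800,250)))
cv2.imwrite('pics/a3.png',capture('top')['frame'][:,:,::-1])
print(get_obs()['joint_positions'])
E
```

```text
[[436.06318887  96.44610335]
 [437.68233849  86.30999586]] [[517.35824773 239.80054451]]
[-5.13360783e-01  4.48552798e-01  1.47130399e+00 -6.28587584e-05
  1.22055665e+00 -2.59652125e-01]
```

View pics/a2.png

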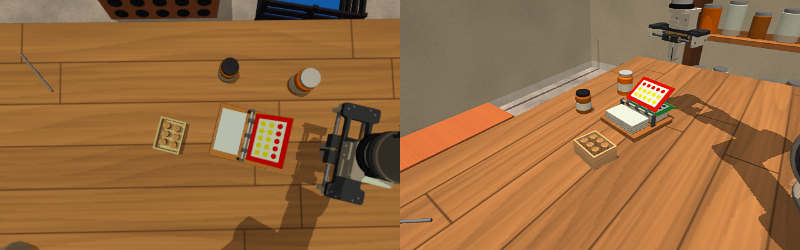

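step_arm(increments="0 0 0 0 0 30 -1;0 0 0 0 0 60 -1;0 0 0 4 0 80 -1;0 0 0 10 0 95 -1;0 0 0 18 0 97 -1;0 0 0 26 0 97 -1;0 0 0 34 0 97 -1;0 0 0 42 0 97 -1;0 0 0 42 0 97 -1")

```text
time: 2.85
tool_pos: [536.7, -167.1, 112.1]
tcp_rot: [3.141, 0.0, 1.319]
contact_force: [0.2, 0.2, -0.3]
grip_width: 0.5
```

```bash
python3 look.py b1
```

```text
t 2.85 book tcp 0.4 -117.7 112.1 rot [3.141 0.    1.319] F [ 0.2  0.2 -0.3] w 0.5
```

View pics/b1.png

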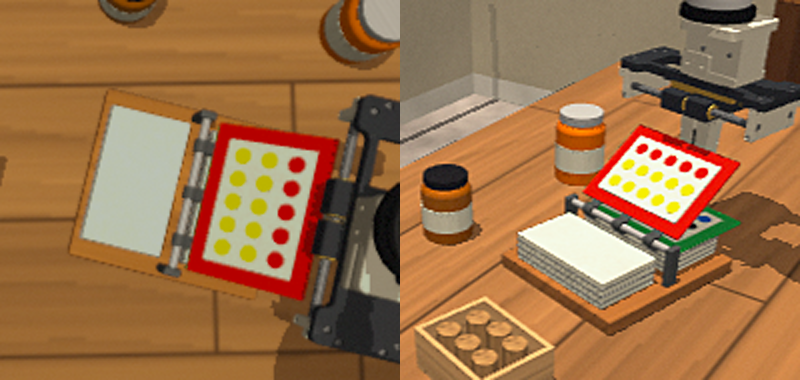

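step_arm(increments="0 0 0 6 0 -4 -1;0 0 0 12 0 -12 -1;0 0 0 18 0 -20 -1;0 0 0 25 0 -27 -1;0 0 0 32 0 -33 -1;0 0 0 38 0 -38 -1;0 0 0 38 0 -38 -1")

```text
time: 3.82
tool_pos: [546.4, -130.2, 150.1]
tcp_rot: [3.141, -0.0, 1.318]
contact_force: [0.5, -0.4, -0.6]
grip_width: 0.2
```

```bash
python3 look.py b2
```

```text
t 3.83 book tcp 0.5 -79.6 150.1 rot [ 3.141 -0.     1.318] F [ 0.5 -0.4 -0.6] w 0.2
```

View pics/b2.png

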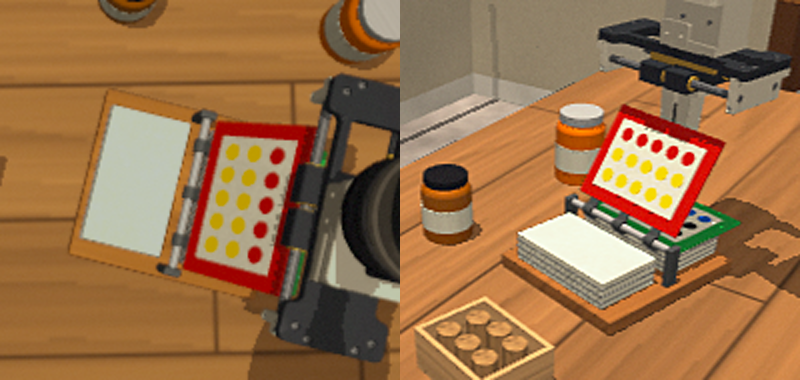

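step_arm(increments="0 0 0 7 0 -5 -1;0 0 0 14 0 -9 -1;0 0 0 21 0 -12 -1;0 0 0 28 0 -15 -1;0 0 0 35 0 -17 -1;0 0 0 42 0 -19 -1;0 0 0 49 0 -21 -1;0 0 0 56 0 -22 -1;0 0 0 63 0 -23 -1;0 0 0 63 0 -23 -1")

```text
time: 5.18
tool_pos: [561.9, -69.2, 172.7]
tcp_rot: [3.142, -0.0, 1.318]
contact_force: [-0.3, -0.9, 0.3]
grip_width: 0.6
```

```bash
python3 look.py b3
```

```text
t 5.17 book tcp 0.3 -16.6 172.7 rot [ 3.142 -0.     1.318] F [-0.3 -0.9  0.3] w 0.6
```

View pics/b3.png

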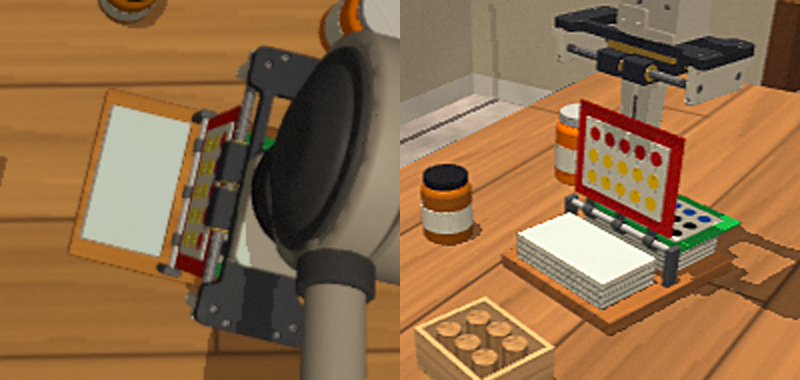

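step_arm(increments="0 0 0 4 0 -5 -1;0 0 0 13 0 -5 -1;0 0 0 21 0 -4 -1;0 0 0 30 0 -2 -1;0 0 0 38 0 0 -1;0 0 0 46 0 3 -1;0 0 0 54 0 7 -1;0 0 0 62 0 11 -1;0 0 0 69 0 16 -1;0 0 0 75 0 22 -1;0 0 0 82 0 28 -1;0 0 0 82 0 28 -1")

```text
time: 6.78
tool_pos: [581.9, 10.1, 143.9]
tcp_rot: [-3.14, 0.0, 1.318]
contact_force: [0.2, -0.6, 0.8]
grip_width: -0.2
```

```bash
python3 look.py b4
```

```text
t 6.78 book tcp -0.1 65.2 143.9 rot [-3.14   0.     1.318] F [ 0.2 -0.6  0.8] w -0.2
```

View pics/b4.png

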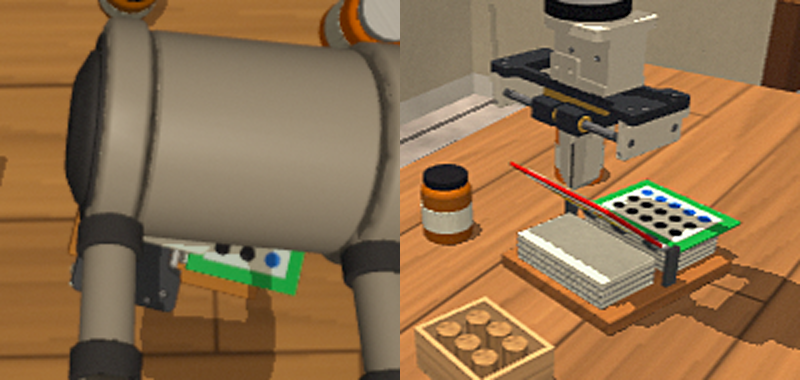

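step_arm(increments="0 0 0 5 0 7 -1;0 0 0 10 0 14 -1;0 0 0 14 0 22 -1;0 0 0 18 0 30 -1;0 0 0 21 0 38 -1;0 0 0 24 0 46 -1;0 0 0 25 0 53 -1;0 0 0 26 0 59 -1;0 0 0 26 0 62 -1;0 0 0 26 0 63 -1;0 0 0 26 0 63 -1")

```text
time: 8.25
tool_pos: [588.8, 34.5, 81.9]
tcp_rot: [3.141, 0.0, 1.318]
contact_force: [-0.7, -0.5, 0.2]
grip_width: 0.4
```

```bash
python3 look.py b5
```

```text
t 8.25 book tcp 0.5 90.6 81.9 rot [3.141 0.    1.318] F [-0.7 -0.5  0.2] w 0.4
```

View pics/b5.png

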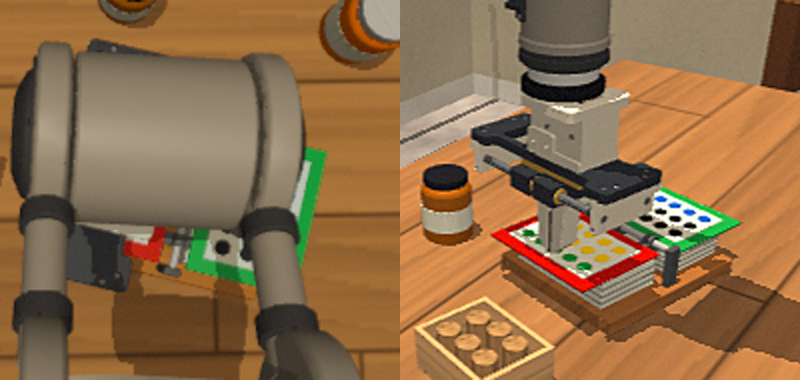

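Nearly flat with no force yet; press down in small steps until the stop pushes back.

step_arm(increments="0 0 0 0 0 0.5 -1;0 0 0 0 0 1 -1;0 0 0 0 0 1.5 -1;0 0 0 0 0 1.5 -1")

```text
time: 8.85
tool_pos: [589.0, 34.5, 81.6]
tcp_rot: [3.14, 0.0, 1.318]
contact_force: [-4.0, -0.5, 10.1]
grip_width: 0.7
```

step_arm(increments="0 0 0 0 0 0 -1;0 0 0 0 0 -10 -1;0 0 0 0 0 -30 -1;0 0 0 0 0 -60 -1;0 0 0 0 0 -100 -1;0 0 0 0 0 -140 -1;0 0 0 -50 0 -170 -1;0 0 0 -100 0 -170 -1;0 0 0 -150 0 -170 -1;0 0 0 -200 0 -170 -1;0 0 0 -250 0 -170 -1;0 0 0 -290 0 -170 -1;0 0 0 -290 0 -170 -1")

```text
time: 10.48
tool_pos: [515.3, -248.8, 250.2]
tcp_rot: [3.141, 0.001, 1.314]
contact_force: [-0.6, 0.6, 0.0]
grip_width: 0.2
```

```bash
python3 look.py c1; python3 - <<'E'
import cv2;from plant import *
cv2.imwrite('pics/c2.png',capture('top')['frame'][:,:,::-1])
a=capture('side')['frame'][110:230,310:450,::-1];cv2.imwrite('pics/c3.png',cv2.resize(a,None,fx=5,fy=5,interpolation=cv2.INTER_CUBIC))
E
```

```text
t 10.47 book tcp 0.1 -202.1 250.2 rot [3.141e+00 1.000e-03 1.314e+00] F [-0.6  0.6  0. ] w 0.2
```

View pics/c2.png

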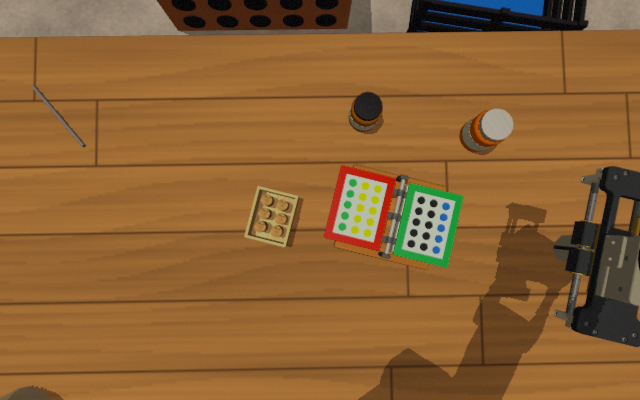

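View pics/c3.png

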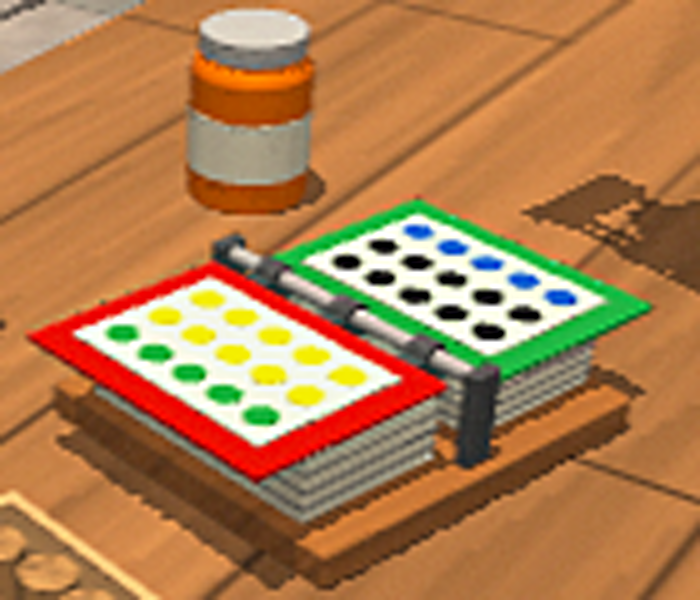

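```bash
python3 - <<'E'
from h import *
p=np.load('p.npy')
S=np.array([[212,264],[28,335],[258,480],[445,385]])/5+[310,110]
f=least_squares(lambda a:(proj('side',w(p,[leafpt(x,r,a[0],-2) for x,r in((70,14),(70,120),(-70,120),(-70,14))]))-S).ravel(),[3.]);print(f.x,f.fun.reshape(-1,2).round(1))
import cv2
a=cv2.imread('pics/top0.png').astype(int);b=cv2.imread('pics/c2.png').astype(int);d=abs(a-b).max(2)
for n,(y0,y1,x0,x1) in dict(plum=(88,135,345,390),apr=(105,158,458,516),box=(182,250,240,305)).items(): print(n,(d[y0:y1,x0:x1]>30).sum())
E
```

```text
[3.15992547] [[ 0.4 -1.1]
 [-0.1  0.2]
 [ 0.   0. ]
 [ 1.2 -0.5]]
plum 0
apr 0
box 0
```

```bash
python3 -c "
from plant import *
print(close_job())"
```

```text
the job is handed in; nothing more can be done
None
```

The red-framed leaf now lies flat on the left half of the book. I pushed it over the spine with the closed fingertips, at roughly 0.5 to 0.7 rad/s. I then pressed it onto the stop with about 10 N, backed the arm well clear and handed the job in at about 10.6 s.

- **Red leaf:** a fit to the last side picture gave 3.16 rad. That is slightly past the stop at pi, but within what I can measure.
- **Green leaf:** it lies flat on the right half in both final pictures.
- **Jars and cork box:** comparing the first and last top pictures showed no change around any of the three.
- **Force:** the tool read about zero force before handing in. No check failed. The only mismatch was the red leaf's angle.

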